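Pump the sample turntable until the red-capped jar is under the needle

ROBOT

A 7-joint arm with a two-finger parallel gripper is mounted at the origin on the work surface. World frame = base frame: x ahead of the robot, y to its left, z up, the work surface at z = 0. Lengths are in mm, angles in rad, forces in N, time in s.
With the tool pointing down it reaches from about 350 to 900 mm from the base axis. Payload 19.9 kg.
Tool frame: the origin (TCP) lies on the mounting face of the last link; the fingertips stand 173 mm ahead of it and the grasp point (between the pads) lies 155 mm ahead of it; z points along the fingers, y is the line along which they close (so a half turn about z gives the same grasp; the last joint's range is limited). The gripper opens to 85 mm and grips with 20 to 120 N. Pads are 22 mm wide; open, the fingers measure 114 mm over their backs; the gripper's body (76 mm by 85 mm) begins 54 mm behind the grasp point. The pads swing forward as they close: fully open they stand 13 mm farther back than shut.
Start: joints at [-1.212, 0.417, -0.01, 1.614, 0.005, 1.111, -0.053], TCP at [243.258, 575.712, 404.66] pointing down, gripper open.
Joint ranges: [-2.81, 2.81], [-0.39, 2.02], [-1.27, 1.25], [0.06, 2.57], [-1.19, 4.33], [0.19, 2], [-2.82, 2.82]. Speed limits (rad/s): [1.89, 1.89, 2.39, 2.39, 3.01, 3.01, 3.01].

INTERFACE

Orientations are given as a rotation vector (axis times angle).
In Python, from bench import manip, grab_frame gives the robot as it stands. Calls block until the motion is done:
- manip.move_ptp(position, orientation): joint-space move of the TCP to a pose.
- manip.servo_line(position, frame=None, speed=150, force_limit=None): straight line of the TCP; frame=None keeps the orientation; speed is the mean speed in mm/s. With force_limit (N) it stops when the force on the tool has changed by that much, and returns True; else False.
- manip.goto_joints(angles): joint-space move.
- manip.ungrasp() and manip.grab(squeeze=None): open the fingers fully, or close them until they stop; squeeze is the grip in N (None keeps the last).
- manip.pause(seconds).
- manip.solve_ik(position, orientation): joint angles nearest the present ones, or None.
- manip.get_state(): the state.
- grab_frame(name): name is "scene" or "top" or "wrist"; returns a dict with "color" (400x640x3 uint8, red, green, blue), "range_z" (400x640 float32, mm along the optical axis (not along the pixel's ray), 0 where there is no reading), "K" (3x3 intrinsics, pixels), "extrinsics" (4x4, takes a point from camera to world coordinates). Camera axes: x right, y down, z forward; pixel columns grow to the right and rows downward; lengths in mm; the calibration is good to about 2 mm. A picture is of the moment at which its call begins.
A pose or a line that the arm cannot do raises manip.MotionError and nothing moves.
- manip.job_done(): hands the job in; it is judged then, once.
The state is a dict: "t": time; "qpos": joint angles; "qd": joint speeds; "joint_efforts": joint torques, N m; "tool_pos": TCP position; "orientation": TCP orientation; "force": force on the tool from outside, world axes, zero at the start; "ft_torque": the same for the moment, N m; "finger_gap": finger opening in mm; "gripper_force": force on a finger pad.
Only numpy, scipy, OpenCV 4.12 (cv2) and the standard library are available. Lean on these libraries where they do the work, as an engineer would, in place of code of your own. Each camera call takes 0.05 s, during which the arm holds its last target. There are 200 camera calls.

TASK

Take the upright black handle of the sample turntable's lever and pump it in full strokes, to its left stop and back to its right stop as the robot sees them, until the red-capped jar on the turntable stands right under the sampling needle, then let go of the handle. Each left stroke turns the table one bay and it cannot be turned back, so do not pump past. Move the table with the lever alone: do not push the table or touch the red-capped jar.

Things in the scene. Friction and masses are not known exactly. Their poses are not given: they have to be found in the camera images.
- indexer: Fixed steel base (210 mm square) of a sample turntable. Origin on the table top on the turntable's axis, z up; x points away from the robot, y to its left, give or take 20 degrees of yaw. The thin vertical sampling needle hangs at x 0, y 95 mm of this frame, tip 134 mm up, on a blue arm whose post (x 0, y 175 mm) is 200 mm high; a bay is right under it after each full left stroke.
- lever (a joint): Lever angle q: 0 right stop, 0.72 left stop (robot's view). Its upright post stands 190 mm from the turntable axis at polar angle pi+0.36-q in the indexer frame; black grip 25 mm across, 85 to 155 mm up; may turn in the fingers. 2 to 4 N, no spring. Going left it is idle to about 0.2, then turns the table until its stop. Going back it slips over the teeth and takes the next one below 0.15.
- carousel: The toothed aluminium turntable, 276 mm across, white dividers 54 mm up. 12 bays, one each 30 degrees, centres 95 mm from its axis, floors 40 mm up; six jars. Origin on its axis at the table top. It turns clockwise seen from above, one bay per full left stroke of the lever; a pawl keeps it from turning back and it stays where it is left.
- red_jar: The only red-capped jar on the turntable: amber, 39 mm across, 75 mm high, red cap 36 mm; loose in a bay, origin at the centre of its underside. It starts two to five bays from the needle, counted counter-clockwise seen from above: one full stroke per bay. The other jars there have white or blue caps; the red-capped clear jar and big bottle elsewhere on the bench have no part in this.

How it is judged (in metres and radians):
On the way, in this order (a step that is already met when the one before it is completed fails the run):
1. the lever is pumped to the left (value of joint lever above 0.54 rad), for 0.05 s.
2. the lever is drawn back to the right (value of joint lever below 0.17 rad), for 0.05 s.
3. the lever is pumped to the left again (value of joint lever above 0.54 rad), for 0.05 s.
At the end, for the whole second after the job is handed in: The red-capped jar stands upright (within 10 degrees) and at rest in its bay on the turntable, its axis within 15 mm of the needle's, both along and across (x of red_jar in the frame of indexer between -0.015 and 0.015 m and y of red_jar in the frame of indexer between 0.08 and 0.11 m and z of red_jar in the frame of indexer below 0.05 m and angle between red_jar's own z axis and vertical below 0.17 rad and linear speed of red_jar below 0.02 m/s); the robot touches nothing.
It fails at once if the robot touches the red-capped jar (contact force between any of the fingers, the arm and red_jar above 1 N).
It fails at once if the robot pushes the turntable itself instead of the lever (contact force between any of the fingers, the arm and carousel above 2 N).
It also fails if it takes over 61 s, if anything falls off the work surface, if the arm or the gripper's body presses on something with over 40 N, if the wrist force passes 120 N, or if a joint passes its speed limit or range.

## Working session

There is one attempt and no reset: what is moved stays moved. The work goes in short steps, each a Python script; the robot and the scene stay as the last script left them, time stands still between calls to the robot, and variables do not carry over. Pictures are saved under pics/ and viewed, at most 10 in all, crops included, and the job is handed in when it is done.

```bash
mkdir -p pics; ls; python3 - <<'E'
from bench import manip, grab_frame
import cv2, numpy as np
for n in ("scene","top"):
    f=grab_frame(n); cv2.imwrite(f"pics/{n}0.png",f["color"][:,:,::-1]); np.savez(f"pics/{n}0.npz",**f)
    print(n,f["K"].round(1).tolist(),f["extrinsics"].round(3).tolist(),(f["range_z"]>0).mean())
s=manip.get_state();print(s)
E
```

```text
pics
scene [[377.8, 0.0, 318.0], [0.0, 377.8, 202.2], [0.0, 0.0, 1.0]] [[0.681, 0.455, -0.574, 1065.164], [0.732, -0.428, 0.529, -360.011], [-0.005, -0.781, -0.625, 474.588], [0.0, 0.0, 0.0, 1.0]] 0.99590234375
top [[409.3, 0.0, 318.0], [0.0, 409.3, 198.7], [0.0, 0.0, 1.0]] [[0.024, -0.991, 0.129, 592.195], [-1.0, -0.024, 0.005, 16.614], [-0.002, -0.129, -0.992, 696.419], [0.0, 0.0, 0.0, 1.0]] 0.996015625
{'t': 0.1, 'qpos': array([-1.2124884 ,  0.41793677, -0.01035926,  1.61411601,  0.00470333,
        1.11071116, -0.05300413]), 'qd': array([ 0.00037373, -0.0013987 ,  0.00053942, -0.00205609,  0.00060921,
        0.00212403,  0.00191998]), 'joint_efforts': array([ 9.60467005e-04, -8.65822935e+01,  6.79846331e-01, -4.35635519e+01,
        1.91884849e-02,  4.91108236e-03, -1.11161935e-04]), 'tool_pos': array([243.19619145, 575.61094292, 404.10756728]), 'orientation': array([-6.23723011e-01, -3.07888971e+00,  1.78388920e-03]), 'force': array([-0.45861613, -0.21386395, -0.96485226]), 'ft_torque': array([-0.01310734, -0.0531646 ,  0.05084831]), 'gripper_force': 0.0, 'finger_gap': 85.2161318181867}
```

View pics/scene0.png

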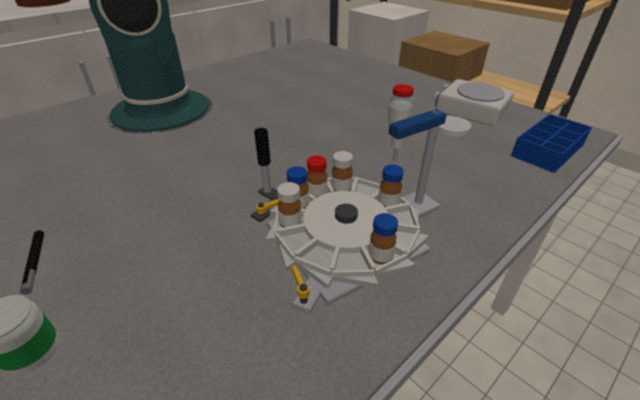

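View pics/top0.png

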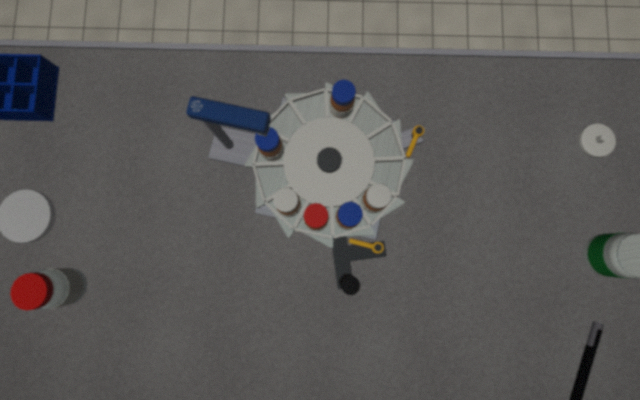

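Top view: hub (330,160), red cap (316,216), grip top (349,285), and a blue arm from (195,107) to (268,122). The scene view shows the same layout, with the needle below the arm's near end. Next I measure these.

```bash
cat > h.py <<'E'
import numpy as np, cv2
from bench import manip, grab_frame
def load(n):
    return dict(np.load(f"pics/{n}.npz"))
def ray(f,uv,z):
    d=f["extrinsics"][:3,:3]@np.linalg.inv(f["K"])@np.array([uv[0],uv[1],1.]); o=f["extrinsics"][:3,3]
    return o+d*(z-o[2])/d[2]
def deproj(f,mask):
    v,u=np.nonzero(mask&(f["range_z"]>0)); Z=f["range_z"][v,u]
    c=np.linalg.inv(f["K"])@np.vstack([u,v,np.ones_like(u)])*Z
    return (f["extrinsics"][:3,:3]@c).T+f["extrinsics"][:3,3]
def masks(f):
    c=f["color"]; h=cv2.cvtColor(c,cv2.COLOR_RGB2HSV); H,S,V=[h[...,i].astype(int) for i in range(3)]
    return dict(red=((H<6)|(H>174))&(S>170)&(V>90), blue=(H>100)&(H<125)&(S>140)&(V>40), black=(V<50)&(S<120), white=(V>175)&(S<40))
def blobs(f,m,amin=60):
    n,l,st,ce=cv2.connectedComponentsWithStats(m.astype(np.uint8)); 
    return [(ce[i],st[i],l==i) for i in range(1,n) if st[i,4]>=amin]
E
python3 - <<'E'
from h import *
for n in ("top0","scene0"):
    f=load(n)
    for k,m in masks(f).items():
        if k=="white": continue
        for c,s,b in blobs(f,m):
            P=deproj(f,b); zt=np.percentile(P[:,2],90); T=P[abs(P[:,2]-zt)<6]
            print(n,k,c.round(),s[2:5],"ztop",zt.round(),"top mid",((T.min(0)+T.max(0))/2).round(),"ext",np.ptp(T,axis=0).round(), "mean",T.mean(0).round())
E
```

```text
top0 red [316. 216.] [ 22  23 416] ztop 116.0 top mid [643.  22. 114.] ext [32. 30.  6.] mean [643.  22. 115.]
top0 red [ 29. 291.] [  36   36 1023] ztop 101.0 top mid [526. 430. 100.] ext [50. 51.  7.] mean [526. 430. 100.]
top0 blue [21. 88.] [  57   66 1903] ztop 49.0 top mid [859. 525.  48.] ext [100.  74.  10.] mean [859. 515.  47.]
top0 blue [343.  91.] [ 22  24 408] ztop 116.0 top mid [830. -15. 114.] ext [34. 31.  7.] mean [829. -14. 115.]
top0 blue [231. 115.] [  80   32 1298] ztop 201.0 top mid [762. 136. 199.] ext [ 38. 100.   8.] mean [760. 131. 199.]
top0 blue [267. 140.] [ 22  22 318] ztop 116.0 top mid [754.  97. 114.] ext [31. 31.  7.] mean [752.  95. 115.]
top0 blue [350. 214.] [ 23  23 411] ztop 116.0 top mid [647. -27. 115.] ext [32. 31.  7.] mean [647. -26. 115.]
top0 black [215. 128.] [17 16 73] ztop 157.0 top mid [764. 172. 155.] ext [1. 3. 8.] mean [764. 172. 156.]
top0 black [350. 272.] [ 37  50 617] ztop 155.0 top mid [550. -26. 154.] ext [23. 22.  7.] mean [551. -26. 154.]
top0 black [585. 367.] [ 33  71 648] ztop 17.0 top mid [ 426. -415.   16.] ext [109.  
[... 1205 characters left out ...]
black [560.  51.] [  52  109 1108] ztop 200.0 top mid [ 654. 1139.  200.] ext [30. 18. 12.] mean [ 655. 1137.  200.]
scene0 black [588.  56.] [ 57 117 865] ztop 128.0 top mid [ 655. 1536.  128.] ext [28. 12. 11.] mean [ 655. 1536.  127.]
scene0 black [156. 106.] [ 65  24 364] ztop 51.0 top mid [49. -7. 50.] ext [ 85. 151.  10.] mean [ 71. -18.  49.]
scene0 black [262. 146.] [ 15  38 291] ztop 155.0 top mid [554. -26. 153.] ext [22. 22.  7.] mean [555. -27. 154.]
scene0 black [345. 218.] [21 11 99] ztop 67.0 top mid [745.  -3.  65.] ext [28. 23.  7.] mean [750.  -7.  65.]
scene0 black [ 33. 254.] [ 22  52 380] ztop 18.0 top mid [ 421. -412.   17.] ext [121.  51.   9.] mean [ 419. -412.   16.]
```

```bash
python3 - <<'E'
from h import *
from scipy.optimize import least_squares
P=np.array([[645,22.5],[832,-15.5],[756.5,97],[649,-26.5]])
r=least_squares(lambda c:np.hypot(*(P-c).T)-95,[745,0]); c=r.x
print("centre",c,"res",r.fun)
a=np.degrees(np.arctan2(*(P-c).T[::-1])); print("jar angles",a, "mod30",a%30)
A=np.array([764.5,134])-c; print("arm mid r,ang",np.hypot(*A),np.degrees(np.arctan2(A[1],A[0])))
H=np.array([552,-26])-c; print("grip r,ang",np.hypot(*H),np.degrees(np.arctan2(H[1],H[0])))
for n in("top0","scene0"):
    f=load(n); m=masks(f)["blue"]
    for ce,s,b in blobs(f,m):
        T=deproj(f,b); T=T[abs(T[:,2]-200)<5]
        if len(T)>200:
            rect=cv2.minAreaRect(T[:,:2].astype(np.float32)); print(n,rect, cv2.boxPoints(rect).round().tolist())
E
```

```text
centre [738.70385837   3.83497157] res [ 0.54473486  0.27859764 -0.15051302 -0.3057937 ]
jar angles [ 168.7346068   -11.70840265   79.18578167 -161.31611003] mod30 [18.7346068  18.29159735 19.18578167 18.68388997]
arm mid r,ang 132.69655439934343 78.79035477213208
grip r,ang 189.0726216557592 -170.9209878194397
top0 ((762.1688842773438, 135.7558135986328), (100.88678741455078, 23.17347526550293), 78.9696273803711) [[741.0, 88.0], [764.0, 84.0], [783.0, 183.0], [760.0, 187.0]]
scene0 ((767.84033203125, 133.51324462890625), (99.78803253173828, 23.49188232421875), 78.29244232177734) [[746.0, 87.0], [769.0, 82.0], [789.0, 180.0], [766.0, 185.0]]
```

Everything agrees. The axis is at (739,4) and the yaw is about -11.3°. A bay is already under the needle, and the red jar is 90° counter-clockwise from it, so it needs 3 strokes. The lever is at q≈0. I'll check IK along the stroke, then approach and grasp.

```bash
cat >> h.py <<'E'
from scipy.spatial.transform import Rotation as Rot
C=np.array([738.7,3.8]); YAW=np.radians(-11.3); RAD=189.5; ZG=290.
def pose(q,z=ZG,s=1):
    p=np.pi+0.36-q+YAW
    y=s*np.array([-np.sin(p),np.cos(p),0]); zz=np.array([0,0,-1.]); x=np.cross(y,zz)
    return np.array([*(C+RAD*np.array([np.cos(p),np.sin(p)])),z]), Rot.from_matrix(np.c_[x,y,zz]).as_rotvec()
E
python3 - <<'E'
from h import *
for s in (1,-1):
    for q in (0,.36,.75):
        j=manip.solve_ik(*pose(q,s=s)); print(s,q,pose(q)[0].round(),None if j is None else j.round(2))
    j=manip.solve_ik(*pose(0,z=400,s=s));print(j if j is None else j.round(2))
E
```

```text
1 0 [552. -27. 290.] [-0.55  0.52  0.69  1.91 -0.43  0.86 -1.04]
1 0.36 [553.  41. 290.] [-0.68  0.53  0.71  1.91 -0.44  0.87 -1.51]
1 0.75 [581. 109. 290.] [-0.98  0.77  1.08  1.82 -0.79  1.05 -1.75]
[-0.63  0.37  0.78  1.82 -0.3   1.07 -1.14]
-1 0 [552. -27. 290.] [-0.29  0.45  0.36  1.9  -0.21  0.82  1.91]
-1 0.36 [553.  41. 290.] [-0.39  0.45  0.33  1.9  -0.19  0.82  1.41]
-1 0.75 [581. 109. 290.] [-0.51  0.51  0.35  1.81 -0.22  0.86  0.93]
[-0.38  0.31  0.46  1.81 -0.16  1.05  1.87]
```

```bash
python3 - <<'E'
from h import *
manip.move_ptp(*pose(0,z=400,s=-1))
f=grab_frame("top"); cv2.imwrite("pics/top1.png",f["color"][:,:,::-1])
s=manip.get_state(); print(s["t"],s["tool_pos"].round(1),s["qpos"].round(2))
p,o=pose(0,s=-1)
print(manip.servo_line(p,o,speed=100,force_limit=12))
s=manip.get_state(); print(s["t"],s["tool_pos"].round(1),s["force"].round(1))
manip.grab(25)
s=manip.get_state(); print(s["t"],s["tool_pos"].round(1),s["force"].round(1),s["finger_gap"],s["gripper_force"])
f=grab_frame("scene"); cv2.imwrite("pics/scene1.png",f["color"][:,:,::-1])
E
```

```text
2.5583 [551.8 -26.1 399.9] [-0.38  0.31  0.46  1.81 -0.16  1.05  1.87]
False
3.8083 [551.9 -27.  290.6] [-0.3  0.1  0.8]
4.3833 [551.7 -26.9 290.2] [-2.4 -0.3  4.7] 24.407603040565675 25.398492515087128
```

View pics/scene1.png

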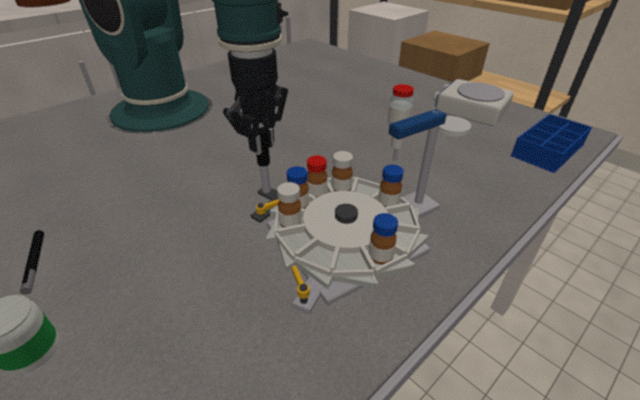

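The gripper holds the grip at (263,145), with a gap of 24.4 mm that matches the 25 mm grip. Next is stroke 1, left then back, reporting lever angle, forces and the red cap.

```bash
cat >> h.py <<'E'
def lever():
    s=manip.get_state(); d=s["tool_pos"][:2]-C
    return (np.pi+0.36+YAW-np.arctan2(d[1],d[0])%(2*np.pi)), np.hypot(*d), s
def stroke(qs,lim=15):
    for q in qs:
        p,o=pose(q,s=-1); hit=manip.servo_line(p,o,speed=100,force_limit=lim)
        a,r,s=lever(); print(f"q {q:.2f} got {a:.3f} r {r:.1f} hit {hit} F {s['force'].round(1)} gap {s['finger_gap']:.1f} t {s['t']:.1f}")
        if hit: return
LEFT=[.12,.24,.36,.48,.60,.70,.74]; RIGHT=[.60,.48,.36,.24,.12,.02,-.02]
def red(n="scene"):
    f=grab_frame(n)
    for c,s,b in blobs(f,masks(f)["red"],30):
        T=deproj(f,b); T=T[T[:,2]>105]
        if len(T)>20:
            m=(T.min(0)+T.max(0))/2; d=m[:2]-C; print("red cap",m.round(),"r",np.hypot(*d).round(),"indexer angle",np.degrees(np.arctan2(d[1],d[0])-YAW).round(1),len(T))
    return f
E
python3 - <<'E'
from h import *
red(); stroke(LEFT); f=red(); cv2.imwrite("pics/scene2.png",f["color"][:,:,::-1])
E
```

```text
red cap [648.  22. 111.] r 93.0 indexer angle 180.0 244
q 0.12 got 0.122 r 189.5 hit False F [-1.8 -0.5  5.3] gap 24.3 t 4.9
q 0.24 got 0.243 r 189.5 hit False F [-3.2 -0.7  6.6] gap 24.5 t 5.2
q 0.36 got 0.363 r 189.5 hit False F [-2.2 -0.4  5.8] gap 24.5 t 5.6
q 0.48 got 0.481 r 189.5 hit False F [-2.5  1.3  7.6] gap 24.1 t 6.0
q 0.60 got 0.600 r 189.5 hit False F [-2.6  0.4  7.6] gap 24.2 t 6.4
q 0.70 got 0.699 r 189.5 hit False F [-3.4  0.4  8.5] gap 24.5 t 6.7
q 0.74 got 0.722 r 188.8 hit False F [-18.5 -15.   21. ] gap 24.4 t 7.0
red cap [669.  66. 111.] r 93.0 indexer angle 149.8 229
```

The red cap moved from 180° to 149.8°, exactly one bay, and the lever reached its stop at 0.72. Next come the return and stroke 2.

```bash
sed -i 's/\.70,\.74\]/.70,.73]/; s/\.02,-\.02\]/.02,-.01]/' h.py; python3 - <<'E'
from h import *
stroke(RIGHT); red(); stroke(LEFT); f=red(); cv2.imwrite("pics/scene3.png",f["color"][:,:,::-1])
E
```

```text
q 0.60 got 0.686 r 188.8 hit True F [0.2 0.9 0.8] gap 24.3 t 7.2
red cap [669.  66. 111.] r 93.0 indexer angle 149.5 230
q 0.12 got 0.672 r 188.3 hit True F [-1.9  1.2  7. ] gap 24.4 t 7.6
red cap [669.  66. 111.] r 94.0 indexer angle 149.7 230
```

Releasing the stop pressure tripped the force guard, and nothing was harmed. The first return segment will run without the guard, and a stroke that doesn't complete will now abort.

```bash
sed -i 's/^    for q in qs:/    for i,q in enumerate(qs):/; s/force_limit=lim)/force_limit=lim if i else None)/; s/if hit: return/if hit and i<len(qs)-1: raise SystemExit("stopped early")/' h.py; python3 - <<'E'
from h import *
stroke(RIGHT); red(); stroke(LEFT); f=red(); cv2.imwrite("pics/scene3.png",f["color"][:,:,::-1])
E
```

```text
q 0.60 got 0.599 r 189.1 hit False F [ 6.3 -2.8 -2. ] gap 24.6 t 7.9
q 0.48 got 0.480 r 189.1 hit False F [ 5.9 -1.5 -1.9] gap 24.3 t 8.3
q 0.36 got 0.360 r 189.0 hit False F [ 5.5 -0.3 -2.4] gap 23.9 t 8.7
q 0.24 got 0.240 r 189.0 hit False F [ 5.4 -1.1 -1.3] gap 24.4 t 9.0
q 0.12 got 0.120 r 189.0 hit False F [ 5.   1.3 -1.8] gap 24.5 t 9.4
q 0.02 got 0.020 r 188.9 hit False F [ 4.5  0.4 -0.8] gap 24.2 t 9.8
q -0.01 got -0.003 r 188.9 hit False F [2.8 8.1 1.2] gap 24.3 t 10.0
red cap [669.  66. 111.] r 94.0 indexer angle 149.7 233
q 0.12 got 0.122 r 189.1 hit False F [ 5.8 -0.5 -2.9] gap 24.2 t 10.4
q 0.24 got 0.240 r 189.1 hit False F [ 5.2 -1.2 -2.6] gap 24.5 t 10.8
q 0.36 got 0.360 r 189.1 hit False F [ 6.3 -2.2 -1.3] gap 24.3 t 11.2
q 0.48 got 0.479 r 189.1 hit False F [ 5.6 -1.9 -0.4] gap 24.6 t 11.6
q 0.60 got 0.599 r 189.1 hit False F [ 4.  -2.3 -0.4] gap 24.1 t 11.9
q 0.70 got 0.699 r 189.1 hit False F [ 4.  -2.5 -0.6] gap 24.1 t 12.3
q 0.73 got 0.719 r 188.7 hit False F [ -5.3 -11.6   7.9] gap 23.9 t 12.5
red cap [710.  94. 111.] r 94.0 indexer angle 118.8 241
```

One bay is left, with the cap at 118.8°. I'll do the last return and stroke, then release, lift and check.

```bash
python3 - <<'E'
from h import *
stroke(RIGHT); red(); stroke(LEFT); red()
manip.ungrasp(); p=manip.get_state()["tool_pos"]
print(manip.servo_line([p[0],p[1],430],speed=100)); manip.pause(0.5)
f=red(); cv2.imwrite("pics/scene4.png",f["color"][:,:,::-1]); np.savez("pics/scene4.npz",**f)
s=manip.get_state(); print(s["t"],s["tool_pos"].round(),s["force"].round(1),s["finger_gap"])
E
```

```text
q 0.60 got 0.595 r 189.1 hit False F [ 6.  -2.9 -2.5] gap 24.5 t 13.0
q 0.48 got 0.475 r 189.1 hit False F [ 7.1 -1.  -4.3] gap 24.3 t 13.4
q 0.36 got 0.356 r 189.2 hit False F [ 7.4 -0.6 -4.4] gap 24.3 t 13.7
q 0.24 got 0.236 r 189.2 hit False F [ 7.8 -0.9 -4.2] gap 24.6 t 14.1
q 0.12 got 0.117 r 189.2 hit False F [ 7.7  0.9 -5.1] gap 24.3 t 14.5
q 0.02 got 0.018 r 189.2 hit False F [ 9.3  1.6 -4.9] gap 24.0 t 14.8
q -0.01 got -0.004 r 189.0 hit False F [ 5.7 10.2 -0.6] gap 24.4 t 15.1
red cap [710.  93. 111.] r 94.0 indexer angle 119.3 239
q 0.12 got 0.122 r 189.3 hit False F [ 6.6  1.  -3.5] gap 23.9 t 15.5
q 0.24 got 0.238 r 189.4 hit False F [ 4.3 -1.7 -1.2] gap 24.2 t 15.9
q 0.36 got 0.357 r 189.4 hit False F [ 3.2 -2.2  0.6] gap 24.1 t 16.3
q 0.48 got 0.476 r 189.4 hit False F [ 2.2 -2.   2.6] gap 24.3 t 16.7
q 0.60 got 0.596 r 189.3 hit False F [ 1.1 -1.1  3.1] gap 24.8 t 17.0
q 0.70 got 0.697 r 189.3 hit False F [-0.5 -0.4  4.3] gap 24.2 t 17.4
q 0.73 got 0.719 r 189.1 hit False F [-7.  -7.6  9.9] gap 24.3 t 17.6
red cap [758.  97. 112.] r 95.0 indexer angle 89.3 255
False
red cap [758.  97. 111.] r 95.0 indexer angle 89.5 256
20.3917 [579. 106. 430.] [-0.6  0.2 -0.3] 85.78160653477542
```

View pics/scene4.png

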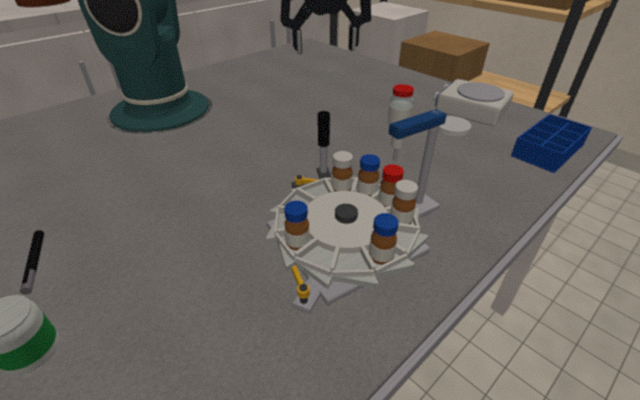

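The red cap (392,172) is now where the first blue cap stood, under the needle at 89.5° and 95 mm from the axis. It stands upright. The gripper is clear above the free handle (323,130).

```bash
python3 -c "
from bench import manip
print(manip.job_done())"
```

```text
the job is handed in; nothing more can be done
None
```

The job is handed in: after three full lever strokes the red-capped jar measured upright under the needle (89.5° against 90°, 95 mm from the axis), and the handle is released with the arm clear; the judge returned no verdict.

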